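# Shut and lock the open pipe strainer

### The arm

A 6-joint arm with a two-finger parallel gripper is mounted at the origin on the work surface. World frame = base frame: x ahead of the robot, y to its left, z up, the work surface at z = 0. Lengths are in mm, angles in rad, forces in N, time in s.
With the tool pointing down it reaches from about 300 to 775 mm from the base axis. Payload 14.6 kg.
Tool frame: the origin (TCP) lies at the very end of the fingers, on their centre line; the grasp point (between the pads) lies 19 mm behind it; z points along the fingers, y is the line along which they close (so a half turn about z gives the same grasp; the last joint's range is limited). The gripper opens to 94 mm and grips with 3 to 60 N. Pads are 16 mm wide; open, the fingers measure 119 mm over their backs; the gripper's body (75 mm by 177 mm) begins 78 mm behind the grasp point.
Start: joints at [1.264, 0.3, 1.521, -0, 1.321, -0.067], TCP at [130.628, 534.252, 205.446] pointing down, gripper open.
Joint ranges: [-3.03, 3.03], [-0.79, 2.21], [0.23, 2.52], [-1.04, 4.18], [0, 3.07], [-2.55, 2.55]. Speed limits (rad/s): [2.22, 2.22, 2.57, 3.14, 3.14, 3.14].

### API

Orientations are given as [roll, pitch, yaw] about the fixed x, y, z axes, in that order (R = Rz(yaw) Ry(pitch) Rx(roll)).
In Python, from cell import manip, camera, get_calibration gives the robot as it stands.
- The arm moves only by the tool arm_command, never from a script. Its argument "targets" is a list of rows, each an object of numbers: "hand": the opening, from -1 (shut) to 1 (fully open), so that 0 is half open; "x", "y", "z": the shift along the tool's x, y, z in m; "yaw": the turn about the tool's z in rad. In form: [{"hand": .., "x": .., "y": .., "z": .., "yaw": ..}, ...]. A call has 1 to 10 rows; each row shifts and turns the commanded pose from where the row before left it, along the tool's axes as they then stand; what a row does not reach is not made up. A row lasts 1/10 s, in which the tool goes at most 50 mm and 8.59 degrees, less where a joint would pass 70% of its speed; a pose out of reach is approached as far as the arm can. A call is refused whole if a number of a shift passes 0.05 or a number of a turn 0.15, either way. A call with a gripper value outside its range is refused whole. The fingers move at their own pace and stop on an object; "newtons" is the grip in N (left out, the last holds). Time passes only in rows, so rows that do not move let the fingers close. It gives the time, the measured TCP pose, the force, the opening and the grip force at its end, in the units of the state.
- manip.read_state(): the state, without advancing time (a new reading comes with each control period).
- camera(name): name is "side" or "top"; returns the picture (400x640x3 uint8, red, green, blue); there is no depth.
- get_calibration(name): a dict with "K" (3x3 intrinsics, pixels), "dist_coeffs" ([k1, k2, p1, p2, k3] as OpenCV has them; the pictures are not rectified), "cam_to_world" (4x4, takes a point from camera to world coordinates). Camera axes: x right, y up, looking along -z (the intrinsics and any distortion apply to the point x, -y, -z); pixel columns grow to the right and rows downward; lengths in mm; the calibration is good to about 2 mm. A picture is of the moment at which its call begins. get_calibration takes no time and is no camera call.
- manip.sign_off(): hands the job in; it is judged then, once.
The state is a dict: "clock": time; "joints": joint angles; "qd": joint speeds; "effort": joint torques, N m; "eef_pos": TCP position; "eef_rot": TCP orientation; "wrist_force": force on the tool from outside, world axes, zero at the start; "moment": the same for the moment, N m; "finger_gap": finger opening in mm; "finger_force": force on a finger pad.
Only numpy, scipy, OpenCV 4.12 (cv2) and the standard library are available. Lean on these libraries where they do the work, as an engineer would, in place of code of your own. Each camera call takes 0.05 s, during which the arm holds its last target. There are 200 camera calls.

### The job

One of the two pipe strainers on the shop counter has been left with its lid up. Push that lid fully shut, then turn its black lock collar clockwise until the collar's pointer is in line with the square locked mark on the flange (it can be turned too far). The other strainer is already locked: leave it, and the things lying around, as they are.

Things in the scene. Friction and masses are not known exactly. Their poses are not given: they have to be found in the camera images.
- strainer_a: one of two identical grey pipe strainers fixed to the counter: a round pot on a 170 x 170 x 12 mm plywood foot, with pipe stubs to its +y and -y sides and a flange 180 mm across whose top is 87 mm above the counter. Origin: centre of the foot's underside, on the pot's axis; z up, x from the lid's hinge towards the lid's free end
- locked_mark_a (a point): the locked mark of strainer_a: a raised 16 mm square block on the flange, top 103 mm above the counter, 83 mm from the pot's axis, 60 degrees from the strainer's +x towards its +y. This point is the centre of its top. (A thin round stud, 10 mm across, on the flange at 150 degrees is the open mark)
- lid_a (a joint): angle of strainer_a's white lid: 0 is fully shut and level, up to 1.5 is open (stands up over the hinge). Its stiff hinge lies along the strainer's y axis, 88 mm from the pot's axis on the -x side, 90 mm above the counter. The lid disc is 128 mm across, its underside on the hinge's level, 10 mm thick; it stays where it is left
- lip_a (a point): point on the outer (upper) face of the lip at the free end of lid_a, 188 mm from the hinge; the lip is 50 mm wide, 10 mm thick, and ends 203 mm from the hinge
- collar_a (a joint): turn of the black lock collar that is captive on top of lid_a (124 mm across, 14 mm thick, centred on the lid disc), clockwise seen from above as it grows: at 0 its pointer tooth is at the open mark, at 1.571 exactly at the locked mark; it can be turned past it, to 2.1. Friction keeps it where it is left
- pointer_a (a point): outer end, top face, of the pointer: a tooth 14 mm wide on the rim of collar_a, 74 mm from the collar's axis, beside one of its two wings
- wing_a (a point): centre of the top edge of the wing beside the pointer of collar_a: an upright plate, 32 mm radially (30 to 62 mm from the axis), 12 mm thick, rising 32 mm above the collar's ring, to 146 mm above the counter when the lid is shut. An equal wing without a pointer stands across the collar from it
- strainer_b: one of two identical grey pipe strainers fixed to the counter: a round pot on a 170 x 170 x 12 mm plywood foot, with pipe stubs to its +y and -y sides and a flange 180 mm across whose top is 87 mm above the counter. Origin: centre of the foot's underside, on the pot's axis; z up, x from the lid's hinge towards the lid's free end
- locked_mark_b (a point): the locked mark of strainer_b: a raised 16 mm square block on the flange, top 103 mm above the counter, 83 mm from the pot's axis, 60 degrees from the strainer's +x towards its +y. This point is the centre of its top. (A thin round stud, 10 mm across, on the flange at 150 degrees is the open mark)
- lid_b (a joint): angle of strainer_b's white lid: 0 is fully shut and level, up to 1.5 is open (stands up over the hinge). Its stiff hinge lies along the strainer's y axis, 88 mm from the pot's axis on the -x side, 90 mm above the counter. The lid disc is 128 mm across, its underside on the hinge's level, 10 mm thick; it stays where it is left
- lip_b (a point): point on the outer (upper) face of the lip at the free end of lid_b, 188 mm from the hinge; the lip is 50 mm wide, 10 mm thick, and ends 203 mm from the hinge
- collar_b (a joint): turn of the black lock collar that is captive on top of lid_b (124 mm across, 14 mm thick, centred on the lid disc), clockwise seen from above as it grows: at 0 its pointer tooth is at the open mark, at 1.571 exactly at the locked mark; it can be turned past it, to 2.1. Friction keeps it where it is left
- pointer_b (a point): outer end, top face, of the pointer: a tooth 14 mm wide on the rim of collar_b, 74 mm from the collar's axis, beside one of its two wings
- wing_b (a point): centre of the top edge of the wing beside the pointer of collar_b: an upright plate, 32 mm radially (30 to 62 mm from the axis), 12 mm thick, rising 32 mm above the collar's ring, to 146 mm above the counter when the lid is shut. An equal wing without a pointer stands across the collar from it
- bulb_carton: loose cardboard carton 75 x 75 x 110 mm, origin under its centre; leave alone
- paper_cup: loose paper cup, 72 mm across, 85 mm tall, origin under its centre; leave alone
- tape_roll: loose roll of tape lying flat, 110 mm across, 48 mm tall, origin under its centre; leave alone
- caulking_gun: loose yellow caulking gun lying along its x axis, 320 mm long, 44 mm tall, origin under the middle of its cradle; leave alone

How it is judged:
By the outcome, as a careful person would: the job done as asked, in the order asked, and still so for the second after the job is handed in, with the robot touching nothing.
It also fails if it takes over 45 s, if anything falls off the work surface, if the arm or the gripper's body presses on something with over 40 N, if the wrist force passes 120 N, or if a joint passes its speed limit or range.

## Working session

There is one attempt and no reset: what is moved stays moved. The work goes in short steps, Python scripts to look and compute and a tool call to move; the robot and the scene stay as the last step left them, time stands still between calls to the robot, and variables do not carry over. Pictures are saved under pics/ and viewed, at most 10 in all, crops included, and the job is handed in when it is done.

Besides the shell and the picture viewer there is one more tool, called after "Request:" by a JSON object that holds its "method" and its "body", one argument or row to a line. arm_command: Moves the arm, as the interface text tells. Its arguments: {"type":"object","properties":{"targets":{"type":"array"},"newtons":{"type":"number"}},"required":["targets"]}

```bash
mkdir -p pics; ls
python3 - <<'E'
from cell import manip, camera, get_calibration
import cv2, numpy as np
np.set_printoptions(precision=3,suppress=True)
for n in("top","side"):
    cv2.imwrite(f"pics/{n}0.png",camera(n)[:,:,::-1]); c=get_calibration(n); print(n,np.array(c["K"]),c["dist_coeffs"],np.array(c["cam_to_world"]))
print(manip.read_state())
E
```

```text
pics
top [[364.093   0.    314.045]
 [  0.    364.093 196.689]
 [  0.      0.      1.   ]] [-0.071  0.     0.     0.     0.   ] [[   0.024    0.982   -0.187  402.64 ]
 [  -1.       0.023   -0.007  -40.977]
 [  -0.003    0.187    0.982 1189.355]
 [   0.       0.       0.       1.   ]]
side [[454.523   0.    321.635]
 [  0.    454.523 204.981]
 [  0.      0.      1.   ]] [0.02 0.   0.   0.   0.  ] [[  -0.945    0.168   -0.28   103.368]
 [  -0.326   -0.528    0.784 1262.085]
 [  -0.016    0.832    0.554 1019.27 ]
 [   0.       0.       0.       1.   ]]
{'clock': 0.1, 'joints': array([ 1.264,  0.3  ,  1.521, -0.   ,  1.321, -0.067]), 'qd': array([ 0.   , -0.001, -0.   ,  0.   ,  0.001,  0.001]), 'effort': array([  0.003, -53.263, -35.328,   0.071,   0.024,  -0.   ]), 'eef_pos': array([130.57 , 534.043, 204.958]), 'eef_rot': array([-3.141, -0.   ,  2.902]), 'wrist_force': array([-1.094,  0.857,  0.515]), 'moment': array([-0.023,  0.015, -0.021]), 'finger_force': 0.0, 'finger_gap': 93.90758897972158}
```

View pics/top0.png

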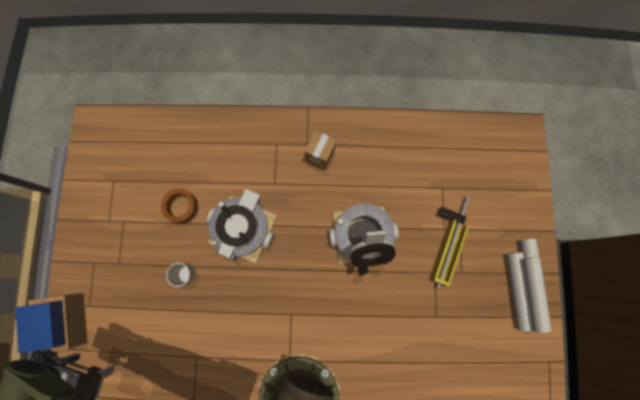

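View pics/side0.png

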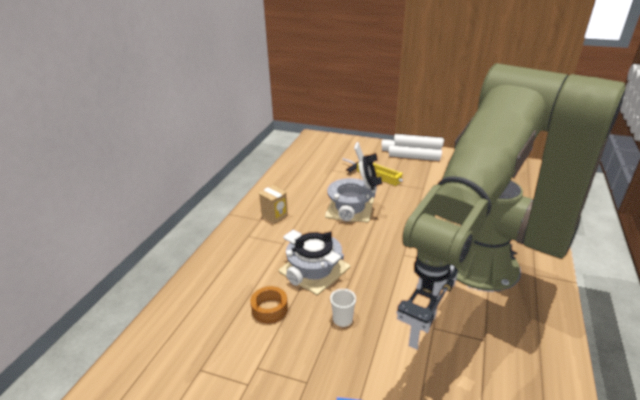

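Top view: the open strainer is at about (365,235), with its lid up on the robot side. The locked one is at (240,225). I'll enlarge the open one.

```bash
cat > h.py <<'E'
import cv2, numpy as np
from cell import manip, camera, get_calibration
np.set_printoptions(precision=3,suppress=True)
def proj(n,P):
    c=get_calibration(n);T=np.linalg.inv(np.array(c["cam_to_world"]))
    p=np.atleast_2d(P)@T[:3,:3].T+T[:3,3]; p=p*[1,-1,-1]
    return cv2.projectPoints(p.reshape(-1,1,3),np.zeros(3),np.zeros(3),np.array(c["K"]),np.array(c["dist_coeffs"]))[0].reshape(-1,2)
def unproj(n,uv,z):
    c=get_calibration(n);M=np.array(c["cam_to_world"])
    q=cv2.undistortPoints(np.array(uv,float).reshape(-1,1,2),np.array(c["K"]),np.array(c["dist_coeffs"])).reshape(-1,2)
    d=np.c_[q[:,0],-q[:,1],-np.ones(len(q))]@M[:3,:3].T; o=M[:3,3]
    return o+d*((z-o[2])/d[:,2])[:,None]
def crop(img,x0,y0,w,h,s,pts=[]):
    c=cv2.resize(img[y0:y0+h,x0:x0+w],None,fx=s,fy=s,interpolation=cv2.INTER_CUBIC)
    for p in pts:
        q=((np.array(p)+.5-[x0,y0])*s).astype(int); cv2.circle(c,tuple(int(v) for v in q),2,(0,0,255),-1)
    for k in range(0,w,10): cv2.putText(c,str(x0+k),(k*s,8),0,.3,(0,255,255))
    for k in range(0,h,10): cv2.putText(c,str(y0+k),(0,k*s+4),0,.3,(0,255,255))
    return c
E
python3 - <<'E'
from h import *
t=cv2.imread("pics/top0.png");s=cv2.imread("pics/side0.png")
cv2.imwrite("pics/c1.png",np.hstack([crop(t,318,190,95,95,4*1),crop(s,310,135,100,95,4)]))
E
```

```text
(no output)
```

View pics/c1.png

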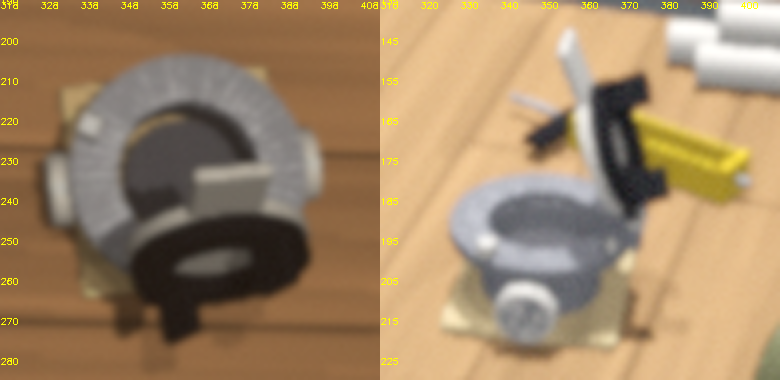

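The crop shows the locked mark at top (340.5,221) and side (336.7,195.5). Foot corners in the top view are at about (333.5,213), (384,207) and (339,264). I'll fit the pose and overlay it.

```bash
cat > model.py <<'E'
from h import *
def S(p,P):
    x,y,w=p[:3];c,s=np.cos(w),np.sin(w);P=np.atleast_2d(P).astype(float)
    return np.c_[x+c*P[:,0]-s*P[:,1],y+s*P[:,0]+c*P[:,1],P[:,2]]
def lid(a,Q): # lid-frame pts (r from hinge, y, h above hinge level)
    Q=np.atleast_2d(Q).astype(float);c,s=np.cos(a),np.sin(a)
    return np.c_[-88+c*Q[:,0]-s*Q[:,2],Q[:,1],90+s*Q[:,0]+c*Q[:,2]]
def col(t,r,w,h): # collar pts: radial, tangential, height above hinge level
    b=np.radians(150)-t; r,w,h=np.broadcast_arrays(r,w,h)
    return np.c_[88+r*np.cos(b)-w*np.sin(b),r*np.sin(b)+w*np.cos(b),h]
MARK=[41.5,71.9,103]
E
python3 - <<'E'
from model import *
from scipy.optimize import least_squares
foot=[[85,85,12],[85,-85,12],[-85,85,12]]
def f(p): return np.r_[(proj("top",S(p,foot+[MARK]))-[[333.5,213],[384,207],[339,264],[340.5,221.2]]).ravel(),2*(proj("side",S(p,MARK))-[336.7,195.5]).ravel()]
r=least_squares(f,[400,-170,0],x_scale=[10,10,.1]);p=r.x;print(p,f(p))
a=np.linspace(0,6.28,60)
fl=np.c_[90*np.cos(a),90*np.sin(a),87+0*a]
q=list(np.vstack([S(p,fl),S(p,foot+[[-85,-85,12],MARK])]))
al=1.3
L=lid(al,np.vstack([[[203,25,0],[203,-25,0],[203,25,10],[203,-25,10]],np.c_[88+62*np.cos(a),62*np.sin(a),24+0*a]]))
q+=list(S(p,L))
q+=list(S(p,lid(al,col(0,[74,74,62,30],[0,0,0,0],[24,17,56,56]))))
t=cv2.imread("pics/top0.png");s=cv2.imread("pics/side0.png")
cv2.imwrite("pics/c2.png",np.hstack([crop(t,318,190,95,95,4,proj("top",q)),crop(s,310,135,100,95,4,proj("side",q))]))
E
```

```text
[ 502.455 -190.499    0.128] [-0.587 -0.747  0.349 -0.14  -0.073  0.759 -0.143  0.491 -0.17  -0.621]
```

View pics/c2.png

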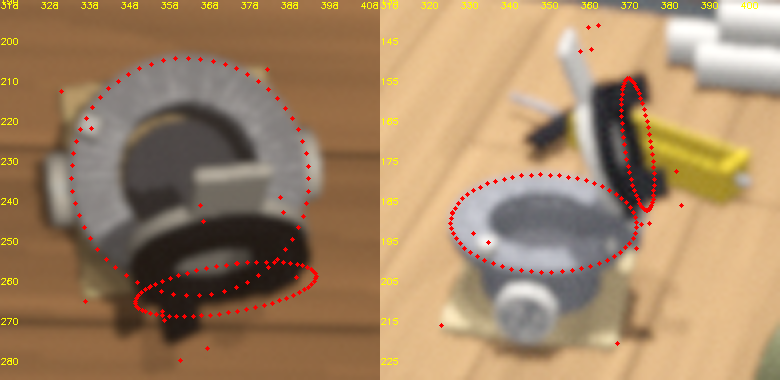

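The flange outline fits well, but the lid angle is lower than my guess. I'll fit the lid and collar angles from the black silhouette in both views.

```bash
cat >> model.py <<'E'
def sil(n,p,al,t,shape=(400,640)):
    m=np.zeros(shape,np.uint8);a=np.linspace(0,6.28,50)
    parts=[[np.c_[88+62*np.cos(a),62*np.sin(a),h+0*a] for h in(10,24)]]
    for k in(0,np.pi): parts.append([col(t+k,r,w,h) for r in(30,62) for w in(-6,6) for h in(24,56)])
    parts.append([col(t,r,w,h) for r in(55,74) for w in(-7,7) for h in(12,24)])
    for P in parts:
        u=proj(n,S(p,lid(al,np.vstack(P))));cv2.fillConvexPoly(m,np.round(cv2.convexHull(u.astype(np.float32))*16).astype(np.int32),1,shift=4)
    if 1: # hole
        u=proj(n,S(p,lid(al,np.c_[88+34*np.cos(a),34*np.sin(a),24+0*a])))
    return m
E
python3 - <<'E'
from model import *
p=[502.5,-190.5,.128]
res=[]
M={}
for n,(x0,y0,w,h) in dict(top=(345,235,60,45),side=(362,145,27,50)).items():
    g=cv2.imread(f"pics/{n}0.png")[y0:y0+h,x0:x0+w].max(2); M[n]=((slice(y0,y0+h),slice(x0,x0+w)),(g<52))
for al in np.arange(.8,1.5,.02):
    for t in np.arange(-.1,2.1,.05):
        v=[]
        for n in M:
            m=sil(n,p,al,t)[M[n][0]]>0; v.append((m&M[n][1]).sum()/(m|M[n][1]).sum())
        res.append((sum(v),al,t,*v))
res.sort(reverse=True);print(np.array(res[:10]))
_,al,t=res[0][:3]
q=[*S(p,lid(al,np.vstack([[[203,s,h] for s in(-25,25) for h in(0,10)],col(t,[74,74],[-7,7],[24,24]),col(t,[62,30],0,56),col(t+np.pi,[62,30],0,56)])))]
T=cv2.imread("pics/top0.png");D=cv2.imread("pics/side0.png")
for n,I in(("top",T),("side",D)):
    cs,_=cv2.findContours(sil(n,p,al,t),0,1)
    M[n]=list(proj(n,q))+[c[0] for c in cs[0]]
cv2.imwrite("pics/c3.png",np.hstack([crop(T,318,190,95,95,4,M["top"]),crop(D,310,135,100,95,4,M["side"])]))
E
```

```text
Traceback (most recent call last):
  File "model.py", line 18, in sil
    u=proj(n,S(p,lid(al,np.vstack(P))));cv2.fillConvexPoly(m,np.round(cv2.convexHull(u.astype(np.float32))*16).astype(np.int32),1,shift=4)
  File "h.py", line 5, in proj
    c=get_calibration(n);T=np.linalg.inv(np.array(c["cam_to_world"]))
ValueError: time passes only in moves, steps and waits
```

```bash
sed -i '/if 1: # hole/,+1d' model.py; sed -i 's/^from cell import.*/from cell import manip, camera, get_calibration as _gc\nimport functools\nget_calibration=functools.lru_cache(_gc)/' h.py
python3 - <<'E'
from model import *
p=[502.5,-190.5,.128]
res=[]
M={}
for n,(x0,y0,w,h) in dict(top=(345,235,60,45),side=(362,145,27,50)).items():
    g=cv2.imread(f"pics/{n}0.png")[y0:y0+h,x0:x0+w].max(2); M[n]=((slice(y0,y0+h),slice(x0,x0+w)),(g<52))
for al in np.arange(.8,1.5,.02):
    for t in np.arange(-.1,2.1,.05):
        v=[]
        for n in M:
            m=sil(n,p,al,t)[M[n][0]]>0; v.append((m&M[n][1]).sum()/(m|M[n][1]).sum())
        res.append((sum(v),al,t,*v))
res.sort(reverse=True);print(np.array(res[:10]))
_,al,t=res[0][:3]
q=[*S(p,lid(al,np.vstack([[[203,s,h] for s in(-25,25) for h in(0,10)],col(t,[74,74],[-7,7],[24,24]),col(t,[62,30],0,56),col(t+np.pi,[62,30],0,56)])))]
T=cv2.imread("pics/top0.png");D=cv2.imread("pics/side0.png")
for n,I in(("top",T),("side",D)):
    cs,_=cv2.findContours(sil(n,p,al,t),0,1)
    M[n]=list(proj(n,q))+[c[0] for c in cs[0]]
cv2.imwrite("pics/c3.png",np.hstack([crop(T,318,190,95,95,4,M["top"]),crop(D,310,135,100,95,4,M["side"])]))
E
```

```text
[[ 1.043  1.18   0.05   0.673  0.37 ]
 [ 1.04   1.18   0.     0.671  0.37 ]
 [ 1.035  1.2    0.05   0.666  0.369]
 [ 1.035  1.18  -0.05   0.664  0.371]
 [ 1.034  1.2    0.     0.664  0.37 ]
 [ 1.033  1.2   -0.05   0.661  0.372]
 [ 1.033  1.18   0.1    0.662  0.371]
 [ 1.03   1.2    0.1    0.658  0.372]
 [ 1.03   1.2   -0.1    0.658  0.372]
 [ 1.029  1.18  -0.1    0.659  0.37 ]]
```

View pics/c3.png

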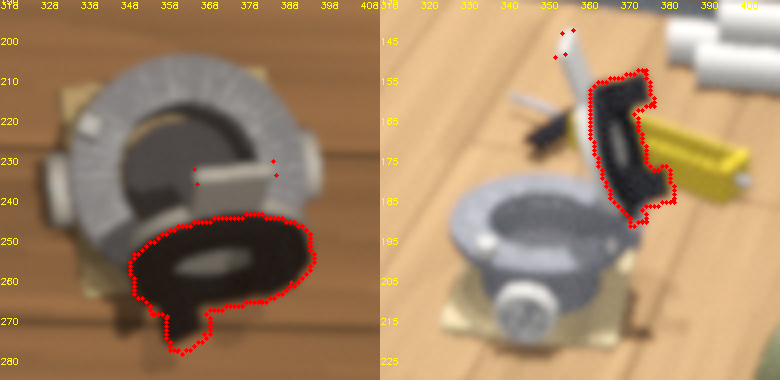

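The fit is good: strainer at (502.5, -190.5), yaw 0.128, lid ≈1.17 rad, collar ≈0. I'll move above and behind the lip with the fingers closed.

Request:
{"method": "arm_command", "body": {
  "targets": [
    {"hand": -1,"x": -0.025,"y": -0.036,"z": -0.009,"yaw": 0},
    {"hand": -1,"x": -0.025,"y": -0.036,"z": -0.009,"yaw": 0},
    {"hand": -1,"x": -0.025,"y": -0.036,"z": -0.009,"yaw": 0},
    {"hand": -1,"x": -0.025,"y": -0.036,"z": -0.009,"yaw": 0},
    {"hand": -1,"x": -0.025,"y": -0.036,"z": -0.009,"yaw": 0},
    {"hand": -1,"x": -0.025,"y": -0.036,"z": -0.009,"yaw": 0},
    {"hand": -1,"x": -0.025,"y": -0.036,"z": -0.009,"yaw": 0},
    {"hand": -1,"x": -0.025,"y": -0.036,"z": -0.009,"yaw": 0},
    {"hand": -1,"x": -0.025,"y": -0.036,"z": -0.009,"yaw": 0},
    {"hand": -1,"x": -0.025,"y": -0.036,"z": -0.009,"yaw": 0}
  ]
}}

```text
clock: 1.1
eef_pos: [287.9, 123.5, 295.9]
eef_rot: [3.141, 0.0, 2.902]
wrist_force: [2.2, -0.0, -0.7]
finger_gap: 17.5
finger_force: 0.0
```

Request:
{"method": "arm_command", "body": {
  "targets": [
    {"hand": -1,"x": -0.03,"y": -0.04,"z": 0,"yaw": 0},
    {"hand": -1,"x": -0.03,"y": -0.04,"z": 0,"yaw": 0},
    {"hand": -1,"x": -0.03,"y": -0.04,"z": 0,"yaw": 0},
    {"hand": -1,"x": -0.03,"y": -0.04,"z": 0,"yaw": 0},
    {"hand": -1,"x": -0.03,"y": -0.04,"z": 0,"yaw": 0},
    {"hand": -1,"x": -0.03,"y": -0.04,"z": 0,"yaw": 0},
    {"hand": -1,"x": -0.03,"y": -0.04,"z": 0,"yaw": 0},
    {"hand": -1,"x": 0,"y": 0,"z": 0.01,"yaw": -0.122},
    {"hand": -1,"x": 0,"y": 0,"z": 0.01,"yaw": -0.122},
    {"hand": -1,"x": 0,"y": 0,"z": 0.01,"yaw": -0.122}
  ]
}}

```text
clock: 2.1
eef_pos: [425.2, -196.6, 264.5]
eef_rot: [3.141, -0.001, -3.011]
wrist_force: [1.5, 0.2, 0.6]
finger_gap: 0.7
finger_force: 0.0
```

Run:
```python
from model import *
s=manip.read_state();p=[502.5,-190.5,.128];e=s["eef_pos"];w=s["eef_rot"][2]
print(e,w,s["wrist_force"],s["finger_gap"])
# contact corner follows r=185,h=10 ; tool centre 8 mm behind
c=e.copy()
for a in np.r_[1.17,1.05:-.01:-.105]:
    L=lid(a,[185,0,10])[0]-[8,0,0]; g=S(p,L)[0]; d=g-c; c=g
    print(round(a,3),g,"tool",np.array([np.cos(w)*d[0]+np.sin(w)*d[1],np.sin(w)*d[0]-np.cos(w)*d[1],-d[2]]))
```

```text
[ 425.177 -196.585  264.539] -3.011118319432683 [1.469 0.157 0.557] 0.6712453930623492
1.17 [ 469.741 -194.716  264.24 ] tool [-44.429  -3.945   0.299]
1.05 [ 489.98  -192.111  255.449] tool [-20.406  -0.05    8.791]
0.945 [ 506.723 -189.957  245.799] tool [-16.881  -0.042   9.65 ]
0.84 [ 522.37  -187.943  234.434] tool [-15.777  -0.039  11.366]
0.735 [ 536.75  -186.092  221.477] tool [-14.499  -0.036  12.957]
0.63 [ 549.704 -184.425  207.072] tool [-13.061  -0.032  14.405]
0.525 [ 561.09  -182.959  191.378] tool [-11.479  -0.028  15.694]
0.42 [ 570.781 -181.712  174.567] tool [-9.771 -0.024 16.811]
0.315 [ 578.671 -180.697  156.824] tool [-7.955 -0.02  17.743]
0.21 [ 584.673 -179.924  138.345] tool [-6.052 -0.015 18.479]
0.105 [ 588.722 -179.403  119.334] tool [-4.082 -0.01  19.011]
0.0 [ 590.772 -179.139  100.   ] tool [-2.067 -0.005 19.334]
```

Request:
{"method": "arm_command", "body": {
  "targets": [
    {"hand": -1,"x": -0.02,"y": -0.004,"z": 0,"yaw": 0},
    {"hand": -1,"x": -0.015,"y": 0,"z": 0,"yaw": 0},
    {"hand": -1,"x": -0.01,"y": 0,"z": 0,"yaw": 0},
    {"hand": -1,"x": -0.01,"y": 0,"z": 0.004,"yaw": 0},
    {"hand": -1,"x": -0.01,"y": 0,"z": 0.005,"yaw": 0}
  ]
}}

```text
clock: 2.6
eef_pos: [490.9, -192.0, 256.3]
eef_rot: [-3.141, 0.0, -3.015]
wrist_force: [-1.1, -0.8, 1.7]
finger_gap: 0.3
finger_force: 1.1
```

Request:
{"method": "arm_command", "body": {
  "targets": [
    {"hand": -1,"x": -0.008,"y": 0,"z": 0.005,"yaw": 0},
    {"hand": -1,"x": -0.008,"y": 0,"z": 0.005,"yaw": 0},
    {"hand": -1,"x": -0.008,"y": 0,"z": 0.0057,"yaw": 0},
    {"hand": -1,"x": -0.008,"y": 0,"z": 0.0057,"yaw": 0}
  ]
}}

```text
clock: 3.0
eef_pos: [522.6, -188.0, 234.5]
eef_rot: [3.142, -0.0, -3.015]
wrist_force: [-1.0, -0.8, 1.2]
finger_gap: 0.4
finger_force: 0.9
```

Run:
```python
from model import *
s=manip.read_state();print(s["eef_pos"],s["wrist_force"],s["moment"])
t=camera("top")[:,:,::-1];d=camera("side")[:,:,::-1]
cv2.imwrite("pics/c4.png",np.hstack([crop(t,318,180,100,95,4),crop(d,290,100,100,95,4)]))
```

```text
[ 522.632 -187.982  234.544] [-1.031 -0.81   1.176] [0.013 0.165 0.007]
```

View pics/c4.png

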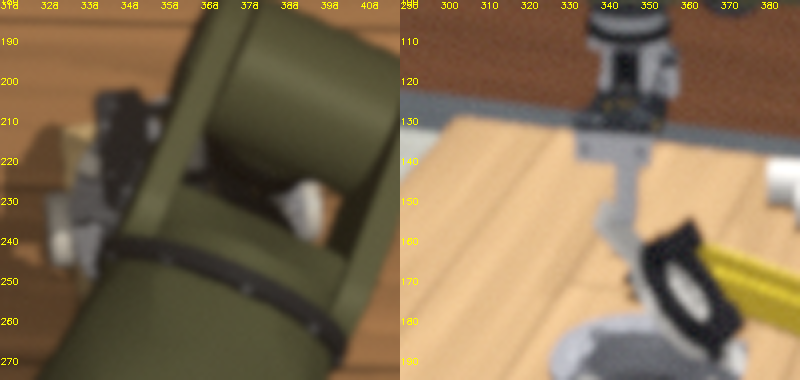

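Side view: the closed fingertips rest on the lip at about (342,150), and the lid has come down as planned. I'll continue the arc.

Request:
{"method": "arm_command", "body": {
  "targets": [
    {"hand": -1,"x": -0.0073,"y": 0,"z": 0.0065,"yaw": 0},
    {"hand": -1,"x": -0.0073,"y": 0,"z": 0.0065,"yaw": 0},
    {"hand": -1,"x": -0.0065,"y": 0,"z": 0.0072,"yaw": 0},
    {"hand": -1,"x": -0.0065,"y": 0,"z": 0.0072,"yaw": 0},
    {"hand": -1,"x": -0.0057,"y": 0,"z": 0.0078,"yaw": 0},
    {"hand": -1,"x": -0.0057,"y": 0,"z": 0.0078,"yaw": 0},
    {"hand": -1,"x": -0.005,"y": 0,"z": 0.0084,"yaw": 0},
    {"hand": -1,"x": -0.005,"y": 0,"z": 0.0084,"yaw": 0},
    {"hand": -1,"x": -0.004,"y": 0,"z": 0.0089,"yaw": 0},
    {"hand": -1,"x": -0.004,"y": 0,"z": 0.0089,"yaw": 0}
  ]
}}

```text
clock: 4.1
eef_pos: [579.0, -180.8, 156.7]
eef_rot: [-3.142, 0.0, -3.015]
wrist_force: [0.2, -0.2, 1.9]
finger_gap: 0.4
finger_force: 0.7
```

Request:
{"method": "arm_command", "body": {
  "targets": [
    {"hand": -1,"x": -0.003,"y": 0,"z": 0.0092,"yaw": 0},
    {"hand": -1,"x": -0.003,"y": 0,"z": 0.0092,"yaw": 0},
    {"hand": -1,"x": -0.002,"y": 0,"z": 0.0095,"yaw": 0},
    {"hand": -1,"x": -0.002,"y": 0,"z": 0.0095,"yaw": 0},
    {"hand": -1,"x": -0.001,"y": 0,"z": 0.008,"yaw": 0},
    {"hand": -1,"x": -0.001,"y": 0,"z": 0.006,"yaw": 0},
    {"hand": -1,"x": 0,"y": 0,"z": 0,"yaw": 0}
  ]
}}

```text
clock: 4.8
eef_pos: [590.1, -179.2, 105.0]
eef_rot: [3.141, -0.002, -3.015]
wrist_force: [0.7, -0.3, -0.4]
finger_gap: 0.2
finger_force: 0.0
```

Request:
{"method": "arm_command", "body": {
  "targets": [
    {"hand": -1,"x": 0,"y": 0,"z": 0.003,"yaw": 0},
    {"hand": -1,"x": 0,"y": 0,"z": 0.003,"yaw": 0},
    {"hand": -1,"x": 0,"y": 0,"z": 0.001,"yaw": 0},
    {"hand": -1,"x": 0,"y": 0,"z": 0,"yaw": 0}
  ]
}}

```text
clock: 5.2
eef_pos: [590.8, -179.4, 100.1]
eef_rot: [-3.141, 0.001, -3.015]
wrist_force: [-2.2, 1.2, 8.3]
finger_gap: 0.5
finger_force: 4.1
```

Request:
{"method": "arm_command", "body": {
  "targets": [
    {"hand": -1,"x": 0,"y": 0,"z": 0.002,"yaw": 0},
    {"hand": -1,"x": 0,"y": 0,"z": 0.001,"yaw": 0},
    {"hand": -1,"x": 0,"y": 0,"z": 0,"yaw": 0}
  ]
}}

```text
clock: 5.5
eef_pos: [591.0, -179.5, 99.7]
eef_rot: [-3.14, 0.002, -3.015]
wrist_force: [-12.7, 4.5, 30.9]
finger_gap: 0.3
finger_force: 15.2
```

The lip stops at z≈99.7 with the force rising to 31 N, so the lid is shut. Next I'll plan the move above the pointer wing.

```bash
cat >> model.py <<'E'
P0=[502.5,-190.5,.128]
def tool(d,w): return np.array([np.cos(w)*d[0]+np.sin(w)*d[1],np.sin(w)*d[0]-np.cos(w)*d[1],-d[2]])
def wing(t,r=46,z=119): return S(P0,np.r_[(col(t,r,0,0)-[88,0,0])[0][:2],z])[0]
E
python3 - <<'E'
from model import *
s=manip.read_state();e=s["eef_pos"];w=s["eef_rot"][2];print(e,w,s["joints"])
g=wing(0,z=180);print(g,tool(g-e,w))
E
```

```text
[ 590.996 -179.518   99.651] -3.015304883494419 [-0.354  0.546  1.428 -0.     1.164 -2.051]
[ 460.053 -172.773  180.   ] [129.051  23.184 -80.349]
```

Request:
{"method": "arm_command", "body": {
  "targets": [
    {"hand": -1,"x": 0,"y": 0,"z": -0.035,"yaw": 0},
    {"hand": -1,"x": 0,"y": 0,"z": -0.048,"yaw": 0},
    {"hand": 0,"x": 0.043,"y": 0.008,"z": 0,"yaw": 0},
    {"hand": 0,"x": 0.043,"y": 0.008,"z": 0,"yaw": 0},
    {"hand": 0,"x": 0.043,"y": 0.007,"z": 0,"yaw": 0},
    {"hand": 0,"x": 0,"y": 0,"z": 0,"yaw": 0.13},
    {"hand": 0,"x": 0,"y": 0,"z": 0,"yaw": 0.13},
    {"hand": 0,"x": 0,"y": 0,"z": 0,"yaw": 0.13},
    {"hand": 0,"x": 0,"y": 0,"z": 0,"yaw": 0.13},
    {"hand": 0,"x": 0,"y": 0,"z": 0,"yaw": 0}
  ]
}}

```text
clock: 6.5
eef_pos: [459.6, -172.8, 179.2]
eef_rot: [-3.142, 0.0, 2.746]
wrist_force: [-0.1, -0.0, -0.3]
finger_gap: 46.9
finger_force: 0.0
```

Run:
```python
from model import *
s=manip.read_state();e=s["eef_pos"];w=s["eef_rot"][2];print(e,w,s["finger_gap"])
print(tool(wing(0)-e,w))
d=camera("side")[:,:,::-1]; 
z=np.array([0,0,1.]);q=[wing(0,r,146) for r in(30,46,62)]+[wing(np.pi,r,146) for r in(30,46,62)]+[wing(0,74,114)]
cv2.imwrite("pics/c5.png",crop(d,305,140,90,80,7,proj("side",q)))
```

```text
[ 459.579 -172.803  179.154] 2.7456131084183775 46.899495193052246
[-0.426  0.21  60.154]
```

View pics/c5.png

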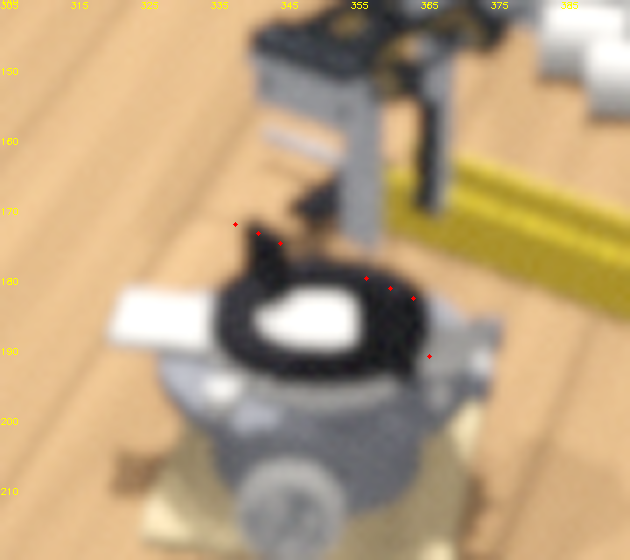

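Side view: the lid is level. The wing without pointer is at about (343,174), and the pointer wing is under the gripper near (361,181). I'll descend and grip.

Request:
{"method": "arm_command", "body": {
  "targets": [
    {"hand": 0,"x": 0,"y": 0,"z": 0.025,"yaw": 0},
    {"hand": 0,"x": 0,"y": 0,"z": 0.02,"yaw": 0},
    {"hand": 0,"x": 0,"y": 0,"z": 0.015,"yaw": 0},
    {"hand": 0,"x": 0,"y": 0,"z": 0,"yaw": 0}
  ]
}}

```text
clock: 6.95
eef_pos: [458.8, -172.4, 117.4]
eef_rot: [3.141, -0.003, 2.751]
wrist_force: [-0.1, -0.6, 0.1]
finger_gap: 47.1
finger_force: 0.0
```

Request:
{"method": "arm_command", "body": {
  "newtons": 25,
  "targets": [
    {"hand": -1,"x": 0,"y": 0,"z": 0,"yaw": 0},
    {"hand": -1,"x": 0,"y": 0,"z": 0,"yaw": 0},
    {"hand": -1,"x": 0,"y": 0,"z": 0,"yaw": 0},
    {"hand": -1,"x": 0,"y": 0,"z": 0,"yaw": 0},
    {"hand": -1,"x": 0,"y": 0,"z": 0,"yaw": 0},
    {"hand": -1,"x": 0,"y": 0,"z": 0,"yaw": 0},
    {"hand": -1,"x": 0,"y": 0,"z": 0,"yaw": 0}
  ]
}}

```text
clock: 7.65
eef_pos: [460.4, -171.0, 119.5]
eef_rot: [3.138, 0.0, 2.748]
wrist_force: [4.7, 17.1, 5.0]
finger_gap: 11.7
finger_force: 25.0
```

Run:
```python
from model import *
s=manip.read_state();e=s["eef_pos"];w=s["eef_rot"][2];print(e,w,s["finger_gap"],s["wrist_force"],s["moment"])
# arc rows: rotate .1309 per row about the axis; shift given in tool axes before the turn
c=e.copy();W=w;A=np.array([P0[0],P0[1],e[2]])
r=A-e; print("axis in tool",tool(r,w))
th=np.pi/2/12
v=e-A;R=np.array([[np.cos(th),np.sin(th),0],[-np.sin(th),np.cos(th),0],[0,0,1]])
print(th,tool(R@v-v,w), "turn-first:",tool(R@v-v,w-th))
```

```text
[ 460.393 -171.033  119.476] 2.748319389158358 11.721729479797954 [ 4.743 17.125  4.995] [ 3.158 -0.83  -0.039]
axis in tool [-46.353  -1.845  -0.   ]
0.1308996938995747 [-0.637  6.034 -0.   ] turn-first: [ 0.156  6.066 -0.   ]
```

Gripped. I'll raise the grip force and start the clockwise arc.

Request:
{"method": "arm_command", "body": {
  "newtons": 60,
  "targets": [
    {"hand": -1,"x": 0,"y": 0,"z": 0,"yaw": 0},
    {"hand": -1,"x": 0,"y": 0,"z": 0,"yaw": 0},
    {"hand": -1,"x": -0.0003,"y": 0.003,"z": 0,"yaw": 0.065},
    {"hand": -1,"x": -0.0003,"y": 0.003,"z": 0,"yaw": 0.065},
    {"hand": -1,"x": -0.0003,"y": 0.003,"z": 0,"yaw": 0.065},
    {"hand": -1,"x": -0.0003,"y": 0.003,"z": 0,"yaw": 0.065}
  ]
}}

```text
clock: 8.25
eef_pos: [466.1, -161.2, 119.4]
eef_rot: [3.14, -0.002, 2.487]
wrist_force: [-5.5, 16.6, 10.0]
finger_gap: 11.9
finger_force: 60.3
```

```bash
cat > st.py <<'E'
from model import *
s=manip.read_state();e=s["eef_pos"];w=s["eef_rot"][2]
v=e-np.r_[P0[:2],0];b=np.arctan2(v[1],v[0])-P0[2]
print(e,"yaw",w,"gap",s["finger_gap"],"F",s["wrist_force"],"M",s["moment"],"r",np.hypot(*v[:2]),"t_pos",(np.radians(150)-b)%(2*np.pi),"t_yaw",np.radians(150)+P0[2]-w)
E
python3 st.py
```

```text
[ 466.115 -161.188  119.449] yaw 2.4865725243373404 gap 11.875588640369294 F [-5.527 16.644  9.987] M [2.9   0.884 0.625] r 46.72329778952822 t_pos 0.282548644451897 t_yaw 0.2594213536541541
```

Request:
{"method": "arm_command", "body": {
  "targets": [
    {"hand": -1,"x": 0.001,"y": 0.0045,"z": 0,"yaw": 0.065},
    {"hand": -1,"x": -0.0002,"y": 0.003,"z": 0,"yaw": 0.065},
    {"hand": -1,"x": -0.0002,"y": 0.003,"z": 0,"yaw": 0.065},
    {"hand": -1,"x": -0.0002,"y": 0.003,"z": 0,"yaw": 0.065},
    {"hand": -1,"x": -0.0002,"y": 0.003,"z": 0,"yaw": 0.065},
    {"hand": -1,"x": -0.0002,"y": 0.003,"z": 0,"yaw": 0.065},
    {"hand": -1,"x": -0.0002,"y": 0.003,"z": 0,"yaw": 0.065},
    {"hand": -1,"x": -0.0002,"y": 0.003,"z": 0,"yaw": 0.065}
  ]
}}

```text
clock: 9.05
eef_pos: [485.9, -145.4, 119.5]
eef_rot: [3.14, -0.002, 1.966]
wrist_force: [-1.0, 15.8, 6.6]
finger_gap: 11.5
finger_force: 60.1
```

```bash
sed -i 's/-190.5,.128/-188.5,.128/' model.py; python3 st.py
```

```text
[ 485.879 -145.377  119.525] yaw 1.9663736367530595 gap 11.533341457037103 F [-1.04  15.769  6.591] M [2.738 0.145 0.394] r 46.2151024238521 t_pos 0.8073042491069287 t_yaw 0.779620241238435
```

Request:
{"method": "arm_command", "body": {
  "targets": [
    {"hand": -1,"x": -0.0002,"y": 0.003,"z": 0,"yaw": 0.065},
    {"hand": -1,"x": -0.0002,"y": 0.003,"z": 0,"yaw": 0.065},
    {"hand": -1,"x": -0.0002,"y": 0.003,"z": 0,"yaw": 0.065},
    {"hand": -1,"x": -0.0002,"y": 0.003,"z": 0,"yaw": 0.065},
    {"hand": -1,"x": -0.0002,"y": 0.003,"z": 0,"yaw": 0.065},
    {"hand": -1,"x": -0.0002,"y": 0.003,"z": 0,"yaw": 0.065},
    {"hand": -1,"x": -0.0002,"y": 0.003,"z": 0,"yaw": 0.065},
    {"hand": -1,"x": -0.0002,"y": 0.003,"z": 0,"yaw": 0.065},
    {"hand": -1,"x": -0.0002,"y": 0.003,"z": 0,"yaw": 0.065},
    {"hand": -1,"x": -0.0002,"y": 0.003,"z": 0,"yaw": 0.065}
  ]
}}

```text
clock: 10.05
eef_pos: [516.6, -143.1, 119.7]
eef_rot: [3.14, -0.005, 1.317]
wrist_force: [9.7, 23.5, 2.5]
finger_gap: 11.4
finger_force: 60.0
```

```bash
python3 st.py
python3 - <<'E'
from model import *
d=camera("side")[:,:,::-1]
cv2.imwrite("pics/c6.png",crop(d,305,140,80,75,7))
E
```

```text
[ 516.579 -143.091  119.664] yaw 1.3168228943926525 gap 11.37643423392764 F [ 9.652 23.481  2.473] M [ 4.066 -1.369  0.279] r 47.541678503458854 t_pos 1.4758437759401373 t_yaw 1.429170983598842
```

View pics/c6.png

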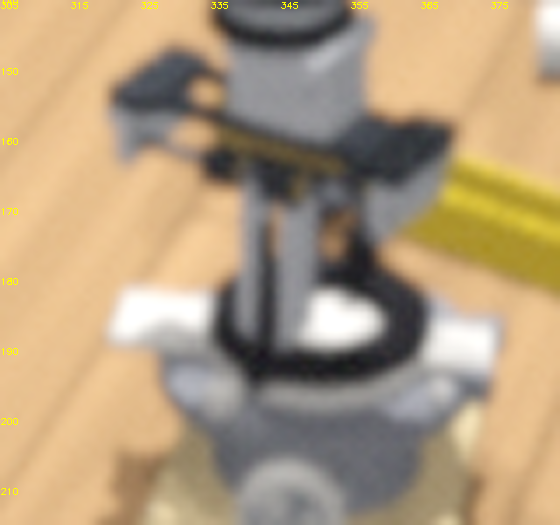

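The pointer is near (342,193) and still short of the mark at (337,195). I'll turn about 0.12 more, release, and retreat for an unobstructed look.

Request:
{"method": "arm_command", "body": {
  "targets": [
    {"hand": -1,"x": -0.0002,"y": 0.003,"z": 0,"yaw": 0.065},
    {"hand": -1,"x": -0.0002,"y": 0.0025,"z": 0,"yaw": 0.055},
    {"hand": -1,"x": 0,"y": 0,"z": 0,"yaw": 0},
    {"hand": -1,"x": 0,"y": 0,"z": 0,"yaw": 0}
  ]
}}

```text
clock: 10.5
eef_pos: [522.3, -144.9, 119.8]
eef_rot: [3.139, -0.005, 1.199]
wrist_force: [12.6, 24.5, 1.9]
finger_gap: 12.0
finger_force: 60.0
```

```bash
python3 st.py
```

```text
[ 522.298 -144.938  119.817] yaw 1.1991020104513752 gap 11.950425994203442 F [12.61  24.528  1.921] M [ 4.168 -2.062  0.036] r 47.850046551912754 t_pos 1.60177730839759 t_yaw 1.5468918675401193
```

Request:
{"method": "arm_command", "body": {
  "targets": [
    {"hand": -0.4,"x": 0,"y": 0,"z": 0,"yaw": 0},
    {"hand": -0.4,"x": 0,"y": 0,"z": 0,"yaw": 0},
    {"hand": -0.4,"x": 0,"y": 0,"z": 0,"yaw": 0},
    {"hand": -0.4,"x": 0,"y": 0,"z": -0.03,"yaw": 0},
    {"hand": -0.4,"x": 0,"y": 0,"z": -0.05,"yaw": 0},
    {"hand": -0.4,"x": 0,"y": 0,"z": -0.05,"yaw": 0},
    {"hand": -0.4,"x": 0,"y": 0,"z": -0.05,"yaw": 0}
  ]
}}

```text
clock: 11.2
eef_pos: [519.8, -148.0, 301.2]
eef_rot: [3.141, 0.0, 1.197]
wrist_force: [0.8, -0.3, 0.1]
finger_gap: 28.3
finger_force: 0.0
```

```bash
python3 st.py
python3 - <<'E'
from model import *
d=camera("side")[:,:,::-1]
cv2.imwrite("pics/side7.png",d)
P=[503.5,-188.5,.128]
q=[]
for t in(1.47,1.571,1.67): q+=[S(P,col(t,r,0,h)[0]-[88,0,0])[0] for r,h in((74,114),(74,102),(62,146),(30,146))]
q+=[S(P,MARK)[0]]
print(proj("side",q))
cv2.imwrite("pics/c7.png",crop(d,315,160,65,55,12,proj("side",q)))
E
```

```text
[ 519.793 -148.041  301.205] yaw 1.197247859748193 gap 28.26151844646992 F [ 0.793 -0.286  0.076] M [-0.072  0.057 -0.026] r 44.00012030449054 t_pos 1.5791136071699419 t_yaw 1.5487460182433015
[[339.335 192.599]
 [339.318 195.305]
 [341.19  183.898]
 [345.928 180.283]
 [337.743 191.956]
 [337.732 194.659]
 [339.844 183.374]
 [345.28  180.035]
 [336.315 191.251]
 [336.31  193.949]
 [338.635 182.797]
 [344.696 179.763]
 [336.192 195.418]]
```

View pics/c7.png

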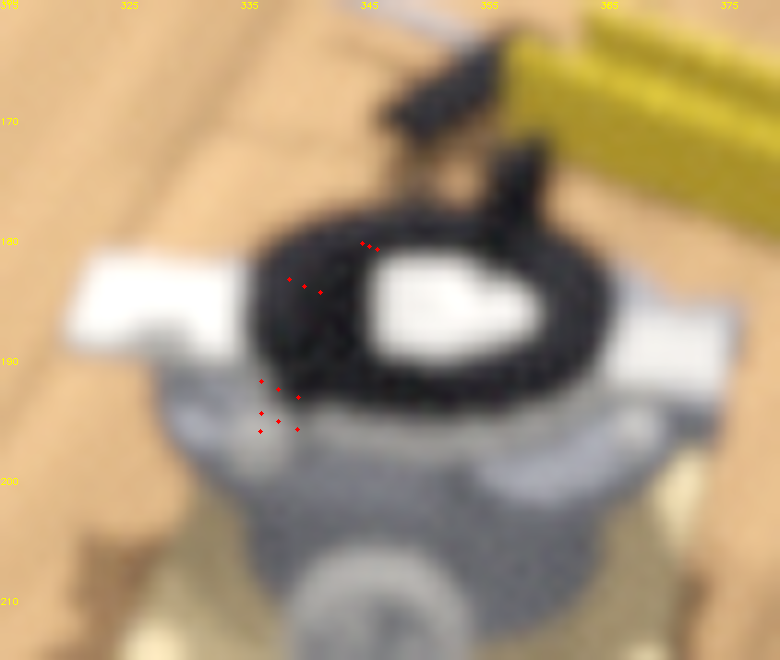

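The view is too blurred to judge the pointer this way. I'll swing the arm out of the top camera's view for a proper measurement, with strainer B as a reference.

Request:
{"method": "arm_command", "body": {
  "targets": [
    {"x": 0.027,"y": -0.036},
    {"x": 0.027,"y": -0.036},
    {"x": 0.027,"y": -0.036},
    {"x": 0.027,"y": -0.036},
    {"x": 0.027,"y": -0.036},
    {"x": 0.027,"y": -0.036},
    {"x": 0.027,"y": -0.036},
    {"x": 0.027,"y": -0.036},
    {"x": 0.029,"y": -0.035},
    {"x": 0.029,"y": -0.035}
  ]
}}

```text
schema error: expected keys hand, x, y, z, yaw
```

Request:
{"method": "arm_command", "body": {
  "targets": [
    {"x": 0.03,"y": -0.036},
    {"x": 0.03,"y": -0.036},
    {"x": 0.03,"y": -0.036},
    {"x": 0.03,"y": -0.036},
    {"x": 0.03,"y": -0.036},
    {"x": 0.03,"y": -0.036}
  ]
}}

```text
schema error: expected keys hand, x, y, z, yaw
```

```bash
cat > fit.py <<'E'
from model import *
from scipy.optimize import least_squares
I={n:np.mean([camera(n).astype(float) for _ in range(6)],0)[:,:,::-1] for n in("top","side")}
for n in I: cv2.imwrite(f"pics/{n}8.png",I[n])
def ff(n,p,t,k=8): # supersampled silhouette
    c=proj(n,[S(p,[0,0,100])[0]])[0];x0,y0=(c-22).astype(int);m=np.zeros((44*k,44*k),np.uint8);a=np.linspace(0,6.28,50)
    parts=[np.vstack([np.c_[88+62*np.cos(a),62*np.sin(a),h+0*a] for h in(10,24)])]
    for q in(0,np.pi): parts.append(np.vstack([col(t+q,r,w,h) for r in(30,62) for w in(-6,6) for h in(24,56)]))
    parts.append(np.vstack([col(t,r,w,h) for r in(55,74) for w in(-7,7) for h in(10,24)]))
    f=lambda P:(proj(n,S(p,lid(0,P)))-[x0-.5,y0-.5])*k
    for P in parts: cv2.fillConvexPoly(m,np.round(cv2.convexHull(f(P).astype(np.float32))*16).astype(np.int32),255,shift=4)
    return cv2.resize(cv2.GaussianBlur(m,(0,0),k*1.0),(44,44),interpolation=cv2.INTER_AREA)/255.,(slice(y0,y0+44),slice(x0,x0+44))
def cost(q,n,t):
    m,sl=ff(n,q,t);g=np.clip((110-I[n][sl].max(2))/80,0,1);b=m>.02
    u=np.zeros((44,44),bool); u[8:-8,8:-8]=1; u|=b
    hole=ff.__dict__.get('h'); 
    c=proj(n,[S(q,[0,0,110])[0]])[0]-[sl[1].start,sl[0].start]
    Y,X=np.mgrid[:44,:44]; u&=np.hypot(X-c[0],(Y-c[1])*(1 if n=="top" else 1.6))>13
    return ((m-g)**2)[u].sum()
from scipy.optimize import minimize
for nm,p in(("A",[503.5,-188.5,.128]),("B",None)):
    if p is None: p=[*unproj("top",[[238,226]],100)[0][:2],float(__import__("sys").argv[1])]
    for n in("top","side"):
        best=min(((lambda r:(r.fun,t,r.x))(minimize(lambda d:cost([p[0]+d[0],p[1]+d[1],p[2]],n,t),[0,0],method="Nelder-Mead",options=dict(initial_simplex=[[0,0],[4,0],[0,4]],maxiter=40))) for t in np.arange(1.3,1.86,.05)),key=lambda z:z[0])
        print(nm,p,n,best)
E
python3 fit.py -0.4; python3 st.py
```

```text
A [503.5, -188.5, 0.128] top (np.float64(189.05960608600054), np.float64(1.35), array([14.053, -5.739]))
A [503.5, -188.5, 0.128] side (np.float64(70.16014402513456), np.float64(1.5000000000000002), array([  3.981, -14.239]))
B [np.float64(514.3680973467679), np.float64(193.69232317003372), -0.4] top (np.float64(129.16484777489427), np.float64(1.5500000000000003), array([0.999, 5.25 ]))
B [np.float64(514.3680973467679), np.float64(193.69232317003372), -0.4] side (np.float64(158.10360031298057), np.float64(1.4500000000000002), array([-0.036,  3.107]))
[ 520.239 -147.773  298.631] yaw 1.1978034084479998 gap 28.18341803816298 F [-0.249  1.151  0.199] M [-0.063  0.084 -0.05 ] r 44.42250336078458 t_pos 1.5859860296451922 t_yaw 1.5481904695434947[ WARN:0@5.241] global loadsave.cpp:1063 imwrite_ Unsupported depth image for selected encoder is fallbacked to CV_8U.
```

The rows need all five keys, so neither move ran. I'll redo them.

Request:
{"method": "arm_command", "body": {
  "targets": [
    {"hand": -0.4,"x": 0.027,"y": -0.036,"z": 0,"yaw": 0},
    {"hand": -0.4,"x": 0.027,"y": -0.036,"z": 0,"yaw": 0},
    {"hand": -0.4,"x": 0.027,"y": -0.036,"z": 0,"yaw": 0},
    {"hand": -0.4,"x": 0.027,"y": -0.036,"z": 0,"yaw": 0},
    {"hand": -0.4,"x": 0.027,"y": -0.036,"z": 0,"yaw": 0},
    {"hand": -0.4,"x": 0.027,"y": -0.036,"z": 0,"yaw": 0},
    {"hand": -0.4,"x": 0.027,"y": -0.036,"z": 0,"yaw": 0},
    {"hand": -0.4,"x": 0.027,"y": -0.036,"z": 0,"yaw": 0},
    {"hand": -0.4,"x": 0.029,"y": -0.035,"z": 0,"yaw": 0},
    {"hand": -0.4,"x": 0.029,"y": -0.035,"z": 0,"yaw": 0}
  ]
}}

```text
clock: 12.85
eef_pos: [285.5, 239.1, 299.3]
eef_rot: [3.141, -0.001, 1.198]
wrist_force: [0.7, 0.1, -0.0]
finger_gap: 28.7
finger_force: 0.0
```

Request:
{"method": "arm_command", "body": {
  "targets": [
    {"hand": -0.4,"x": 0.03,"y": -0.036,"z": 0,"yaw": 0},
    {"hand": -0.4,"x": 0.03,"y": -0.036,"z": 0,"yaw": 0},
    {"hand": -0.4,"x": 0.03,"y": -0.036,"z": 0,"yaw": 0},
    {"hand": -0.4,"x": 0.03,"y": -0.036,"z": 0,"yaw": 0},
    {"hand": -0.4,"x": 0.03,"y": -0.036,"z": 0,"yaw": 0},
    {"hand": -0.4,"x": 0.03,"y": -0.036,"z": 0,"yaw": 0}
  ]
}}

```text
clock: 13.45
eef_pos: [149.7, 485.7, 299.0]
eef_rot: [3.142, -0.0, 1.198]
wrist_force: [1.6, -0.3, 0.4]
finger_gap: 28.3
finger_force: 0.0
```

```bash
python3 - <<'E'
from model import *
I={n:np.mean([camera(n).astype(float) for _ in range(6)],0)[:,:,::-1].round().astype(np.uint8) for n in("top","side")}
for n in I: cv2.imwrite(f"pics/{n}9.png",I[n])
a=crop(I["top"],338,208,54,50,7);b=crop(I["top"],210,200,54,50,7);c=crop(I["side"],326,172,54,34,7);d=crop(I["side"],284,232,54,34,7)
cv2.imwrite("pics/c9.png",np.vstack([np.hstack([a,b]),np.hstack([c,d])])[:600])
E
python3 st.py
```

```text
[151.629 483.814 299.343] yaw 1.1969500442803067 gap 28.324469810985406 F [-0.251 -0.439 -0.377] M [-0.07   0.132  0.021] r 758.3648913924329 t_pos 0.6941949743901437 t_yaw 1.5490438337111878
```

View pics/c9.png

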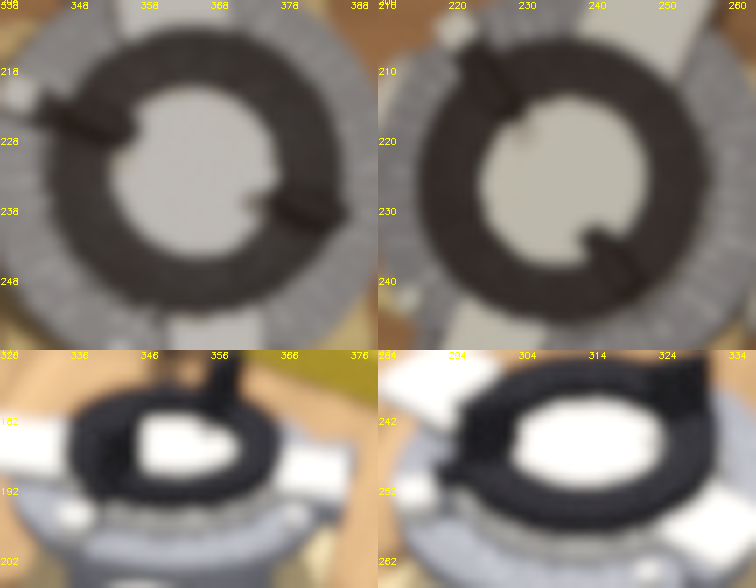

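Top crop of A: mark at (340.9,221.3), pointer at about (344.4,223.7), collar centre near (365.5,231.9). B's mark is at (221,204) and its pointer at about (222.9,207.9). I'll measure pointer and mark bearings from angular intensity profiles on both.

Run:
```python
from model import *
I=cv2.imread("pics/top9.png").max(2).astype(np.float32); J=cv2.imread("pics/side9.png").max(2).astype(np.float32)
def prof(img,n,C,rs,zs,B):
    out=0
    for r in rs:
        for z in zs:
            u=proj(n,np.c_[C[0]+r*np.cos(B),C[1]+r*np.sin(B),z+0*B]).astype(np.float32)
            out=out+cv2.remap(img,u[None,:,0].copy(),u[None,:,1].copy(),cv2.INTER_LINEAR)[0]
    return out/len(rs)/len(zs)
def peak(B,v,g,sign,wid):
    s=abs(B-g)<wid; x,y=B[s],sign*v[s]; i=y.argmax(); h=y>y.max()-.5*(y.max()-np.percentile(y,15))
    L=R=i
    while L>0 and h[L-1]:L-=1
    while R<len(h)-1 and h[R+1]:R+=1
    w=y[L:R+1]-y[L:R+1].min()+1e-6
    return (x[L:R+1]*w).sum()/w.sum(),(x[L],x[R])
B=np.radians(np.arange(0,200,.5))
for nm,c,mk in(("A",(365.2,231.9),(340.4,220.8)),("B",(236,225.2),(220.5,203.5))):
    C=unproj("top",[c],114)[0]; M=unproj("top",[mk],103)[0]; gb=np.arctan2(*(M-C)[1::-1]); print(nm,C,M,np.hypot(*(M-C)[:2]),gb)
    for dx,dy in((0,0),(2,0),(0,2)):
        Cc=C+[dx,dy,0]
        m=peak(B,prof(I,"top",Cc,[79,83,87],[103],B),gb,1,.25); q=peak(B,prof(I,"top",Cc,[66,69,72],[114],B),gb,-1,.4)
        w=peak(B,prof(I,"top",Cc,[40,46,52],[146],B),gb,-1,.6)
        print("mark",m,"pointer",q,"diff(ptr-mark)",q[0]-m[0],"wing",w[0]-m[0])
for nm,C in(("A",[503.5,-188.5,0]),("B",unproj("top",[(236,225.2)],114)[0])):
    gb={"A":1.175,"B":2.2}[nm]
    print("side",nm)
    gb=peak(B,prof(J,"side",C,[79,83,87],[103],B),gb if nm=="A" else 0.6,1,.5);q=peak(B,prof(J,"side",C,[66,69,72],[114],B),gb[0],-1,.4);print(gb,q,q[0]-gb[0])
```

```text
A [ 504.398 -187.001  114.   ] [ 537.143 -113.996  103.   ] 80.01273895013966 1.1491713242342643
mark (np.float64(1.1465024547747953), (np.float64(1.064650843716541), np.float64(1.2217304763960306))) pointer (np.float64(1.228224903777214), (np.float64(1.0995574287564276), np.float64(1.335176877775662))) diff(ptr-mark) 0.08172244900241865 wing 0.13733619693121812
mark (np.float64(1.1696938095398672), (np.float64(1.090830782496456), np.float64(1.239183768915974))) pointer (np.float64(1.264268069391723), (np.float64(1.1344640137963142), np.float64(1.361356816555577))) diff(ptr-mark) 0.09457425985185575 wing 0.17624942701960977
mark (np.float64(1.1355829082008173), (np.float64(1.0559241974565694), np.float64(1.213003830136059))) pointer (np.float64(1.235821872841714), (np.float64(1.0995574287564276), np.float64(1.335176877775662))) diff(ptr-mark) 0.10023896464089677 wing 0.16469973083259437
B [515.163 196.81  114.   ] [581.259 250.89  103.   ] 85.40121845025206 0.6857476244758746
mark (np.float64(0.6869094564077993), (np.float64(0.6021385919380436), np.float64(0.767944870877505))) pointe
[... 458 characters left out ...]
0117385139381), (np.float64(0.5846852994181004), np.float64(0.7504915783575618))) pointer (np.float64(0.647384992227561), (np.float64(0.5148721293383273), np.float64(0.7853981633974483))) diff(ptr-mark) -0.021626746286377174 wing -0.10647422128645889
side A
(np.float64(1.1307535339227435), (np.float64(0.9424777960769379), np.float64(1.2566370614359172))) (np.float64(1.3032505203703033), (np.float64(1.0559241974565694), np.float64(1.5271630954950384))) 0.17249698644755984
side B
(np.float64(0.6616379898121831), (np.float64(0.5148721293383273), np.float64(0.7853981633974483))) (np.float64(0.8400498689726186), (np.float64(0.6719517620178169), np.float64(1.0210176124166828))) 0.17841187916043544
```

Pointer versus mark: A's pointer is about 0.06–0.08 rad short of the mark by image, and about 0.05 by the gripped wing's yaw. B reads about 0, as expected. I'll go back, re-grip, and turn about 0.065 more.

Request:
{"method": "arm_command", "body": {
  "targets": [
    {"hand": 0,"x": -0.03,"y": 0.036,"z": 0,"yaw": 0},
    {"hand": 0,"x": -0.03,"y": 0.036,"z": 0,"yaw": 0},
    {"hand": 0,"x": -0.03,"y": 0.036,"z": 0,"yaw": 0},
    {"hand": 0,"x": -0.03,"y": 0.036,"z": 0,"yaw": 0},
    {"hand": 0,"x": -0.03,"y": 0.036,"z": 0,"yaw": 0},
    {"hand": 0,"x": -0.03,"y": 0.036,"z": 0,"yaw": 0},
    {"hand": 0,"x": -0.029,"y": 0.035,"z": 0,"yaw": 0},
    {"hand": 0,"x": -0.029,"y": 0.035,"z": 0,"yaw": 0},
    {"hand": 0,"x": -0.027,"y": 0.036,"z": 0,"yaw": 0},
    {"hand": 0,"x": -0.027,"y": 0.036,"z": 0,"yaw": 0}
  ]
}}

```text
clock: 15.05
eef_pos: [378.7, 79.7, 299.5]
eef_rot: [3.141, -0.001, 1.197]
wrist_force: [1.3, 1.8, 0.2]
finger_gap: 47.1
finger_force: 0.0
```

Request:
{"method": "arm_command", "body": {
  "targets": [
    {"hand": 0,"x": -0.027,"y": 0.036,"z": 0,"yaw": 0},
    {"hand": 0,"x": -0.027,"y": 0.036,"z": 0,"yaw": 0},
    {"hand": 0,"x": -0.027,"y": 0.036,"z": 0,"yaw": 0},
    {"hand": 0,"x": -0.027,"y": 0.036,"z": 0,"yaw": 0},
    {"hand": 0,"x": -0.027,"y": 0.036,"z": 0,"yaw": 0},
    {"hand": 0,"x": -0.027,"y": 0.036,"z": 0,"yaw": 0},
    {"hand": 0,"x": 0,"y": 0,"z": 0.04,"yaw": 0},
    {"hand": 0,"x": 0,"y": 0,"z": 0.04,"yaw": 0},
    {"hand": 0,"x": 0,"y": 0,"z": 0.04,"yaw": 0},
    {"hand": 0,"x": 0,"y": 0,"z": 0,"yaw": 0}
  ]
}}

```text
clock: 16.05
eef_pos: [518.1, -147.3, 174.6]
eef_rot: [-3.133, 0.0, 1.197]
wrist_force: [-0.6, -0.2, -0.2]
finger_gap: 47.2
finger_force: 0.0
```

```bash
python3 st.py; python3 -c "
from model import *
s=manip.read_state();print(tool(np.array([520.8,-144.9,119])-s['eef_pos'],s['eef_rot'][2]))"
```

```text
[ 518.117 -147.335  174.633] yaw 1.1973002171601546 gap 47.23523234317055 F [-0.586 -0.219 -0.193] M [-0.039  0.041 -0.032] r 44.027338390456244 t_pos 1.5378013966606905 t_yaw 1.54869366083134
[ 3.247  1.609 55.633]
```

Request:
{"method": "arm_command", "body": {
  "newtons": 40,
  "targets": [
    {"hand": 0,"x": 0.003,"y": 0.001,"z": 0.025,"yaw": 0},
    {"hand": 0,"x": 0,"y": 0,"z": 0.02,"yaw": 0},
    {"hand": 0,"x": 0,"y": 0,"z": 0.015,"yaw": 0},
    {"hand": 0,"x": 0,"y": 0,"z": 0,"yaw": 0}
  ]
}}

```text
clock: 16.45
eef_pos: [522.3, -145.4, 119.5]
eef_rot: [-3.141, 0.0, 1.198]
wrist_force: [-0.4, -0.2, 0.1]
finger_gap: 47.4
finger_force: 0.0
```

Request:
{"method": "arm_command", "body": {
  "targets": [
    {"hand": -1,"x": 0,"y": 0,"z": 0,"yaw": 0},
    {"hand": -1,"x": 0,"y": 0,"z": 0,"yaw": 0},
    {"hand": -1,"x": 0,"y": 0,"z": 0,"yaw": 0},
    {"hand": -1,"x": 0,"y": 0,"z": 0,"yaw": 0},
    {"hand": -1,"x": 0,"y": 0,"z": 0,"yaw": 0},
    {"hand": -1,"x": 0,"y": 0,"z": 0,"yaw": 0},
    {"hand": -1,"x": 0,"y": 0,"z": 0,"yaw": 0}
  ]
}}

```text
clock: 17.15
eef_pos: [522.4, -145.4, 119.3]
eef_rot: [3.141, -0.0, 1.198]
wrist_force: [-0.1, 0.3, 3.4]
finger_gap: 11.8
finger_force: 40.0
```

```bash
python3 st.py
```

```text
[ 522.43  -145.351  119.294] yaw 1.1976847364458656 gap 11.783080618978483 F [-0.076  0.275  3.389] M [ 0.063  0.266 -0.068] r 47.529715291620825 t_pos 1.6078876959864439 t_yaw 1.548309141545629
```

Request:
{"method": "arm_command", "body": {
  "newtons": 60,
  "targets": [
    {"hand": -1,"x": 0,"y": 0,"z": 0,"yaw": 0},
    {"hand": -1,"x": 0,"y": 0.0013,"z": 0,"yaw": 0.03},
    {"hand": -1,"x": 0,"y": 0.0014,"z": 0,"yaw": 0.03},
    {"hand": -1,"x": 0,"y": 0,"z": 0,"yaw": 0},
    {"hand": -1,"x": 0,"y": 0,"z": 0,"yaw": 0}
  ]
}}

```text
clock: 17.65
eef_pos: [525.1, -146.5, 119.3]
eef_rot: [3.141, -0.0, 1.136]
wrist_force: [-1.3, 0.7, 4.6]
finger_gap: 11.5
finger_force: 60.0
```

```bash
python3 st.py
```

```text
[ 525.135 -146.475  119.27 ] yaw 1.1359943894009377 gap 11.47607915253667 F [-1.278  0.745  4.603] M [ 0.032  0.249 -0.085] r 47.73248585542409 t_pos 1.6692526456540557 t_yaw 1.6099994885905569
```

Request:
{"method": "arm_command", "body": {
  "targets": [
    {"hand": -0.4,"x": 0,"y": 0,"z": 0,"yaw": 0},
    {"hand": -0.4,"x": 0,"y": 0,"z": 0,"yaw": 0},
    {"hand": -0.4,"x": 0,"y": 0,"z": 0,"yaw": 0},
    {"hand": -0.4,"x": 0,"y": 0,"z": -0.03,"yaw": 0},
    {"hand": -0.4,"x": 0,"y": 0,"z": -0.05,"yaw": 0},
    {"hand": -0.4,"x": 0,"y": 0,"z": -0.05,"yaw": 0},
    {"hand": -0.4,"x": 0,"y": 0,"z": -0.05,"yaw": 0}
  ]
}}

```text
clock: 18.35
eef_pos: [524.4, -146.3, 301.0]
eef_rot: [-3.141, 0.0, 1.137]
wrist_force: [0.7, 0.0, -0.2]
finger_gap: 28.0
finger_force: 0.0
```

Request:
{"method": "arm_command", "body": {
  "targets": [
    {"hand": -0.4,"x": 0.027,"y": -0.036,"z": 0,"yaw": 0},
    {"hand": -0.4,"x": 0.027,"y": -0.036,"z": 0,"yaw": 0},
    {"hand": -0.4,"x": 0.027,"y": -0.036,"z": 0,"yaw": 0},
    {"hand": -0.4,"x": 0.027,"y": -0.036,"z": 0,"yaw": 0},
    {"hand": -0.4,"x": 0.027,"y": -0.036,"z": 0,"yaw": 0},
    {"hand": -0.4,"x": 0.027,"y": -0.036,"z": 0,"yaw": 0},
    {"hand": -0.4,"x": 0.027,"y": -0.036,"z": 0,"yaw": 0},
    {"hand": -0.4,"x": 0.027,"y": -0.036,"z": 0,"yaw": 0},
    {"hand": -0.4,"x": 0.027,"y": -0.036,"z": 0,"yaw": 0},
    {"hand": -0.4,"x": 0,"y": 0,"z": 0,"yaw": 0}
  ]
}}

```text
clock: 19.35
eef_pos: [330.5, 213.4, 299.1]
eef_rot: [-3.141, -0.001, 1.143]
wrist_force: [0.6, -0.5, -0.7]
finger_gap: 28.0
finger_force: 0.0
```

```bash
python3 - <<'E'
from model import *
I={n:np.mean([camera(n).astype(float) for _ in range(6)],0)[:,:,::-1].round().astype(np.uint8) for n in("top","side")}
for n in I: cv2.imwrite(f"pics/{n}10.png",I[n])
B=np.radians(np.arange(40,110,.5))
def prof(img,C,rs,z):
    o=0
    for r in rs:
        u=proj("top",np.c_[C[0]+r*np.cos(B),C[1]+r*np.sin(B),z+0*B]).astype(np.float32)
        o=o+cv2.remap(img,u[None,:,0].copy(),u[None,:,1].copy(),cv2.INTER_LINEAR)[0]/len(rs)
    return o
def mid(v):
    i=v.argmax();h=v>(v.max()+np.percentile(v,15))/2;L=R=i
    while h[L-1]:L-=1
    while h[R+1]:R+=1
    return B[L],B[R],(B[L]+B[R])/2
C=unproj("top",[(365.2,231.9)],114)[0]
for k in(9,10):
    im=cv2.imread(f"pics/top{k}.png").max(2).astype(np.float32)
    m=mid(prof(im,C,[79,83,87],103));q=mid(-prof(im,C,[66,69,72],114));print(k,m,q,q[2]-m[2])
E
python3 st.py
```

```text
9 (np.float64(1.064650843716541), np.float64(1.2217304763960306), np.float64(1.1431906600562858)) (np.float64(1.0995574287564276), np.float64(1.335176877775662), np.float64(1.2173671532660448)) 0.07417649320975905
10 (np.float64(1.064650843716541), np.float64(1.2217304763960306), np.float64(1.1431906600562858)) (np.float64(1.0210176124166828), np.float64(1.2915436464758039), np.float64(1.1562806294462433)) 0.013089969389957545
[332.9   209.842 299.021] yaw 1.1370039172842135 gap 27.82645196595892 F [0.119 0.105 0.051] M [-0.126  0.072  0.012] r 432.9439740358586 t_pos 0.7726794170729807 t_yaw 1.608989960707281
```

Run:
```python
from model import *
P=[504.4,-188,.128]
s=[cv2.imread(f"pics/side{k}.png").astype(float) for k in(0,9,10)]
print("lip diff 9-10",abs(s[1]-s[2])[180:192,318:334].mean())
g=s[2].min(2);ys,xs=np.where(g[170:200,312:334]>225);print("lip white box",xs.min()+312,xs.max()+312,ys.min()+170,ys.max()+170)
for a in(0,.05): print(a,proj("side",S(P,lid(a,[[203,25,10],[203,-25,10],[160,25,10],[160,-25,10]]))))
t=[cv2.imread(f"pics/top{k}.png").astype(float) for k in(0,9)]
for n,(x,y,w,h) in dict(carton=(300,128,40,45),tape=(155,183,45,45),cup=(160,258,38,34),gun=(430,190,45,102),B=(200,185,80,80)).items(): print(n,abs(t[0]-t[1])[y:y+h,x:x+w].mean())
```

```text
lip diff 9-10 1.5052083333333333
lip white box 322 333 182 188
0 [[319.365 187.883]
 [321.979 181.379]
 [330.284 188.916]
 [332.662 182.361]]
0.05 [[319.506 185.659]
 [322.125 179.185]
 [330.452 187.162]
 [332.831 180.63 ]]
carton 1.0137037037037038
tape 0.9155555555555556
cup 1.0172858617131062
gun 0.9420479302832244
B 1.0497916666666667
```

The lip matches lid angle 0, the loose things and strainer B are unchanged, and the pointer is in line with the mark. I'll hand in.

```bash
python3 -c "
from cell import manip
print(manip.sign_off())"
```

```text
the job is handed in; nothing more can be done
None
```

The open strainer's lid is fully shut and its collar pointer measures about 0.01 rad from the locked mark; strainer B and the loose items look unmoved in the images, and the job was handed in at about 20 s.

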